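# Roll the edge strip home

### The arm

A 6-joint arm with a two-finger parallel gripper is mounted at the origin on the work surface. World frame = base frame: x ahead of the robot, y to its left, z up, the work surface at z = 0. Lengths are in mm, angles in rad, forces in N, time in s.
With the tool pointing down it reaches from about 325 to 900 mm from the base axis. Payload 6.1 kg.
Tool frame: the origin (TCP) lies midway between the tips of the shut fingers; the grasp point (between the pads) lies manip.tcp_to_grasp behind it (manip.tcp_to_grasp is the distance from the TCP to the grasp point, in mm); y points along the fingers, x is the direction in which the jaws open and shut, and the axes are right-handed (so a half turn about y gives the same grasp; the last joint's range is limited). The gripper opens to 87 mm and grips with 3 to 60 N. Pads are 19 mm wide; open, the fingers measure 117 mm over their backs; the gripper's body (75 mm by 190 mm) begins 51 mm behind the grasp point.
Start: joints at [1.125, 0.22, 1.526, -0, 1.395, -0.126], TCP at [196.484, 593.304, 222.538] pointing down, gripper open.
Joint ranges: [-2.98, 2.98], [-0.91, 2.08], [0.09, 2.57], [-1.24, 4.39], [0.2, 2.65], [-2.68, 2.68]. Speed limits (rad/s): [2.57, 2.57, 3.01, 3.14, 3.14, 3.14].

### API

Orientations are given as a unit quaternion [x, y, z, w].
In Python, from plant import manip gives the robot as it stands. The module is installed in compiled form; this text tells all that it offers.
- The arm moves only by the tool play_rows, never from a script. Its argument "motion" is a list of rows, each a list of 3 entries, a list of its own where there are three numbers: the turn, a rotation vector about the tool's x, y, z in degrees, then the shift along the tool's x, y, z in mm, then the closure in counts, from 0 (fully open) to 255 (shut). A call has exactly 8 rows; each row shifts and turns the commanded pose from where the row before left it, along the tool's axes as they then stand; what a row does not reach is not made up. A row lasts 1/10 s, in which the tool goes at most 50 mm and 8.59 degrees, less where a joint would pass 70% of its speed; a pose out of reach is approached as far as the arm can. A call is refused whole if a number of a shift passes 50 or a number of a turn 8.59, either way. A call with a gripper value outside its range is refused whole. The fingers move at their own pace and stop on an object; "newtons" is the grip in N (left out, the last holds). Time passes only in rows, so rows that do not move let the fingers close, or fill a call up. It gives the time, the measured TCP pose, the force and the opening at its end, in the units of the state.
- manip.sense(): the state, without advancing time (a new reading comes with each control period).
- manip.capture(name): name is "scene" or "top" or "wrist"; returns (picture, depth): 420x560x3 uint8, red, green, blue; 420x560 float32, mm along the optical axis (not along the pixel's ray), 0 where there is no reading.
- manip.camera_params(name): a dict with "fx", "fy", "cx", "cy" (pixels), "rvec" (rotation vector, rad) and "tvec" (3), from world to camera coordinates, as OpenCV has them; the wrist camera has in their place "mount" (4x4, takes a point from camera to tool coordinates, whose origin is the TCP and whose axes are the tool frame's). Camera axes: x right, y down, z forward; pixel columns grow to the right and rows downward; lengths in mm; the calibration is good to about 2 mm. A picture is of the moment at which its call begins: read the wrist's pose just before it. camera_params takes no time and is no camera call.
- manip.sign_off(): hands the job in, once; it reports no verdict.
The state is a dict: "t": time; "joint_positions": joint angles; "qvel": joint speeds; "joint_torque": joint torques, N m; "tool_pos": TCP position; "orientation": TCP orientation; "contact_force": force on the tool from outside, world axes, zero at the start; "wrist_torque": the same for the moment, N m; "width": finger opening in mm.
Only numpy, scipy, OpenCV 4.12 (cv2) and the standard library are available. Lean on these libraries where they do the work, as an engineer would, in place of code of your own. Each camera call takes 0.05 s, during which the arm holds its last target.

### The job

Take the hand roller out of its stand and roll it along the edge strip of the board held in the wooden jaws, with firm, even pressure, until all six lengths of the strip sit fully home on the board; press with the roller only, and not so hard that the wood dents. Then put the roller back upright in its stand, let go of it, and leave everything else on the bench where it is.

Things in the scene. Friction and masses are not known exactly. Their poses are not given: they have to be found in the camera images.
- cradle: Wooden work holder fixed to the bench: base 80 (x) x 300 (y) x 12 mm and two pairs of dark jaws 52 mm high, holding a board on edge (22 mm thick, 240 mm long) with its edge strip on top. Origin: centre of the underside; z up, y along the board. The wood dents (job spoilt) if the roller bears on it with more than 36 N. Press it with the roller only.
- strip_mid (a point): Nominal middle of the strip's top when home, 90 mm over the bench; y along the strip. Strip: 22 mm wide, 210 long, six butted lengths each 35 long, 10 thick, bevelled ends. The board is clamped too high and out of level by unmeasured amounts: the true top when home is 0 to 12 mm above nominal at the strip's +y end and 0 to 26 mm at its -y end, always the higher, straight between. Find the height by touch.
- roller_grip (a point): Hand roller: middle of its upright wooden handle, 28 x 28 mm square, 56 mm high, on a steel plate 62 x 62 x 8 mm. Point on the axis, 28 mm above the plate's top; z up, sides along x, y. Under the plate a fork (37 mm over x) holds a rubber-tyred wheel, 36 mm diameter, 28 wide, axle along x, so it rolls along y. Axle 70 mm, wheel's lowest point 88 mm below the point. About 0.35 kg.
- roller: The same hand roller; origin at the centre of the underside of its steel plate, 36 mm below roller_grip, same axes.
- wheel (a joint): Angle the roller's wheel has turned about its axle (rad), 0 at the start; it turns freely and without end, 1 rad for each 18 mm rolled.
- stand_seat (a point): The roller's plywood stand, fixed to the bench: 78 x 78 mm, 66 mm high, with a square well 46 x 46 mm, 60 deep. Point: centre of the well's mouth, in the plane of the rim; z up, x and y along the sides. Fork and wheel hang in the well, the plate lies on the rim: seated, roller_grip is 36 mm straight above this point. It may stand to the robot's left or right.
- piece0 (a joint): How far strip length 0 stands proud (m): 0 is fully home on the board, at most 0.007. Its centre lies at y = -87.5 mm from strip_mid in the cradle's y. Its tongue is a tight fit in the board's groove: it yields to a push of about 11 N (a little more when pushed fast) and stays where pushed, then bottoms hard.
- piece1 (a joint): How far strip length 1 stands proud (m): 0 is fully home on the board, at most 0.007. Its centre lies at y = -52.5 mm from strip_mid in the cradle's y. Its tongue is a tight fit in the board's groove: it yields to a push of about 11 N (a little more when pushed fast) and stays where pushed, then bottoms hard.
- piece2 (a joint): How far strip length 2 stands proud (m): 0 is fully home on the board, at most 0.007. Its centre lies at y = -17.5 mm from strip_mid in the cradle's y. Its tongue is a tight fit in the board's groove: it yields to a push of about 11 N (a little more when pushed fast) and stays where pushed, then bottoms hard.
- piece3 (a joint): How far strip length 3 stands proud (m): 0 is fully home on the board, at most 0.007. Its centre lies at y = 17.5 mm from strip_mid in the cradle's y. Its tongue is a tight fit in the board's groove: it yields to a push of about 11 N (a little more when pushed fast) and stays where pushed, then bottoms hard.
- piece4 (a joint): How far strip length 4 stands proud (m): 0 is fully home on the board, at most 0.007. Its centre lies at y = 52.5 mm from strip_mid in the cradle's y. Its tongue is a tight fit in the board's groove: it yields to a push of about 11 N (a little more when pushed fast) and stays where pushed, then bottoms hard.
- piece5 (a joint): How far strip length 5 stands proud (m): 0 is fully home on the board, at most 0.007. Its centre lies at y = 87.5 mm from strip_mid in the cradle's y. Its tongue is a tight fit in the board's groove: it yields to a push of about 11 N (a little more when pushed fast) and stays where pushed, then bottoms hard.
- jar: Bystander, to be left alone: amber glass jar, 68 mm across, 85 mm high; it swaps places with the stand. Origin: underside.
- hammer: Bystander, to be left alone: wooden-handled hammer lying on the bench beyond the board. Origin: underside.
- sanding_block: Bystander, to be left alone: cork sanding block 60 x 110 x 32 mm. Origin: underside.
- offcut: Bystander, to be left alone: dark wooden offcut 50 x 100 x 40 mm. Origin: underside.
- chisel: Bystander, to be left alone: chisel about 250 mm long lying along y on the robot's side of the board. Origin: underside.
- square: Bystander, to be left alone: try square, wooden stock 110 mm, steel blade 150 mm. Origin: underside.
- glue: Bystander, to be left alone: white bottle, 60 mm across, 150 mm high. Origin: underside.
Things that resemble listed ones, but are neither listed nor needed, are in the scene too. Leave any green or pink look-alike of the roller alone.

How it is judged:
By the outcome, as a careful person would: the job done as asked, in the order asked, and still so for the second after the job is handed in, with the robot touching nothing.
It also fails if it takes over 72 s, if anything falls off the work surface, if the arm or the gripper's body presses on something with over 40 N, if the wrist force passes 120 N, or if a joint passes its speed limit or range.

## Working session

There is one attempt and no reset: what is moved stays moved. The work goes in short steps, Python scripts to look and compute and a tool call to move; the robot and the scene stay as the last step left them, time stands still between calls to the robot, and variables do not carry over. Pictures are saved under pics/ and viewed, and the job is handed in when it is done.

Besides the shell and the picture viewer there is one more tool, called after "Emit:" as name(argument=value, ...), one argument or row to a line, values as JSON. play_rows: Moves the arm, as the interface text tells. Its arguments: {"type":"object","properties":{"motion":{"type":"array","items":{"type":"array"}},"newtons":{"type":"number"}},"required":["motion"]}

```bash
mkdir -p pics; ls; python3 - <<'E'
from plant import manip
import cv2,numpy as np
print(manip.sense()); print(manip.tcp_to_grasp)
for n in ["scene","top"]:
    p,d=manip.capture(n); cv2.imwrite(f"pics/{n}0.png",p[:,:,::-1]); np.savez(f"pics/{n}0.npz",p=p,d=d); print(n,manip.camera_params(n))
print(manip.camera_params("wrist"))
E
```

```text
pics
{'t': 0.0, 'joint_positions': array([ 1.12490840e+00,  2.21215754e-01,  1.52761282e+00, -9.73370911e-06,
        1.39470602e+00, -1.26109065e-01]), 'qvel': array([ 0.00090299,  0.00030096,  0.00027953,  0.00057281, -0.00157779,
       -0.00085036]), 'joint_torque': array([ 8.64185022e-04, -4.94613075e+01, -3.87381756e+01,  6.98744995e-02,
        5.69091935e-02, -1.83916527e-04]), 'tool_pos': array([196.21388696, 592.74426892, 221.44278534]), 'orientation': array([ 0.57355812,  0.41341711, -0.41461932, -0.57289457]), 'contact_force': array([-0.33024641,  0.47277082,  1.29838815]), 'wrist_torque': array([0.01323967, 0.00167711, 0.01516544]), 'width': 86.88737358182544}
18.700000000000003
scene {'fx': 411.1987191075908, 'fy': 411.1987191075908, 'cx': 281.20933742423296, 'cy': 201.474780053889, 'rvec': array([ 0.81211527,  2.46690447, -1.18245688]), 'tvec': array([ 432.32434652, -153.19905971, 1306.09042022])}
top {'fx': 478.7936899268142, 'fy': 478.7936899268142, 'cx': 269.06529114767767, 'cy': 205.34249801492987, 'rvec': array([ 2.12245262, -2.07386864,  0.22782875]), 'tvec': array([  40.96854427,  605.93249278, 1312.56292099])}
{'fx': 321.91887171378494, 'fy': 321.91887171378494, 'cx': 277.5781956787595, 'cy': 211.8084867422871, 'mount': array([[ 9.99999654e-01, -6.28391931e-04, -5.45958989e-04,
        -8.70386373e-02],
       [ 3.65744067e-04, -2.57491501e-01,  9.66280494e-01,
        -1.62541350e+02],
       [-7.47782665e-04, -9.66280359e-01, -2.57491182e-01,
         7.03492248e+01],
       [ 0.00000000e+00,  0.00000000e+00,  0.00000000e+00,
         1.00000000e+00]])}
```

View pictures.

View pics/scene0.png

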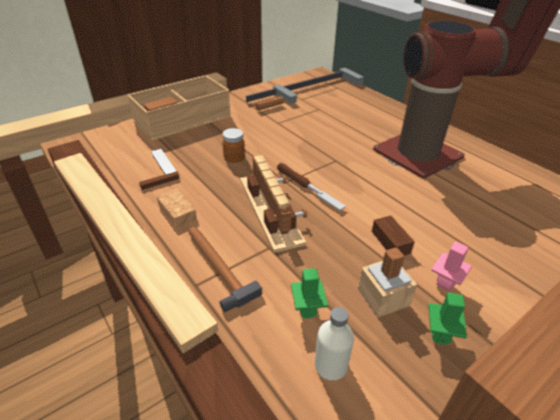

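View pics/top0.png

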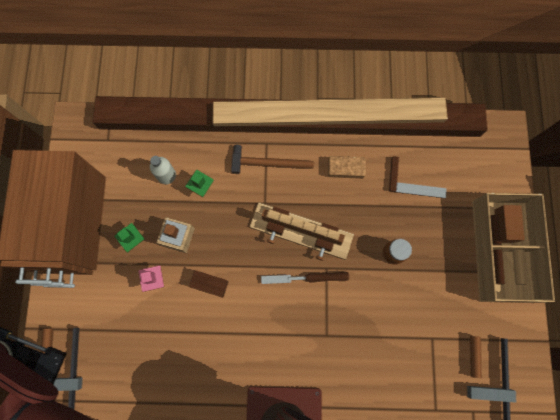

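```bash
cat > h.py <<'E'
import numpy as np,cv2
from scipy.spatial.transform import Rotation as R
from plant import manip
def cam(n):
    c=manip.camera_params(n); K=np.array([[c['fx'],0,c['cx']],[0,c['fy'],c['cy']],[0,0,1]])
    return K,cv2.Rodrigues(c['rvec'])[0],c['tvec']
def cloud(n,d):
    K,r,t=cam(n); v,u=np.mgrid[:420,:560]
    P=np.stack([(u-K[0,2])/K[0,0]*d,(v-K[1,2])/K[1,1]*d,d],-1)
    return (P-t)@r
def wpose(s):
    T=np.eye(4);T[:3,:3]=R.from_quat(s['orientation']).as_matrix();T[:3,3]=s['tool_pos'];return T
E
python3 - <<'E'
from h import *
for n,boxes in [("top",{"stand":(155,215,200,255),"cradle":(245,200,360,260)}),("scene",{"stand":(355,240,420,315),"cradle":(235,150,310,255)})]:
    z=np.load(f"pics/{n}0.npz");p,d=z['p'],z['d'];W=cloud(n,d);np.save(f"pics/{n}W.npy",W)
    for k,(a,b,c,e) in boxes.items():
        im=cv2.resize(p[b:e,a:c,::-1],None,fx=6,fy=6,interpolation=cv2.INTER_NEAREST)
        cv2.imwrite(f"pics/{n}_{k}.png",im)
    print(n)
    a,b,c,e=boxes['stand'];Q=W[b:e,a:c].reshape(-1,3)
    h,ed=np.histogram(Q[:,2],bins=np.arange(-20,160,5));print(dict(zip(ed[:-1],h)))
    a,b,c,e=boxes['cradle'];Q=W[b:e,a:c].reshape(-1,3)
    h,ed=np.histogram(Q[:,2],bins=np.arange(-20,160,5));print(dict(zip(ed[:-1],h)))
E
```

```text
top
{np.int64(-20): np.int64(0), np.int64(-15): np.int64(1), np.int64(-10): np.int64(55), np.int64(-5): np.int64(436), np.int64(0): np.int64(370), np.int64(5): np.int64(53), np.int64(10): np.int64(12), np.int64(15): np.int64(13), np.int64(20): np.int64(19), np.int64(25): np.int64(5), np.int64(30): np.int64(13), np.int64(35): np.int64(20), np.int64(40): np.int64(13), np.int64(45): np.int64(12), np.int64(50): np.int64(11), np.int64(55): np.int64(14), np.int64(60): np.int64(117), np.int64(65): np.int64(180), np.int64(70): np.int64(210), np.int64(75): np.int64(80), np.int64(80): np.int64(11), np.int64(85): np.int64(5), np.int64(90): np.int64(4), np.int64(95): np.int64(8), np.int64(100): np.int64(6), np.int64(105): np.int64(6), np.int64(110): np.int64(6), np.int64(115): np.int64(5), np.int64(120): np.int64(7), np.int64(125): np.int64(64), np.int64(130): np.int64(34), np.int64(135): np.int64(2), np.int64(140): np.int64(0), np.int64(145): np.int64(0), np.int64(150): np.int64(0)}
{np.int64(-20): np.int64(0), np.int64(-15): np.int64(1), np.int64(-10): np.int64(274), np.int64(-5): np.int64(198
[... 2186 characters left out ...]
(30): np.int64(99), np.int64(35): np.int64(147), np.int64(40): np.int64(142), np.int64(45): np.int64(105), np.int64(50): np.int64(325), np.int64(55): np.int64(78), np.int64(60): np.int64(60), np.int64(65): np.int64(57), np.int64(70): np.int64(64), np.int64(75): np.int64(54), np.int64(80): np.int64(67), np.int64(85): np.int64(117), np.int64(90): np.int64(54), np.int64(95): np.int64(52), np.int64(100): np.int64(248), np.int64(105): np.int64(265), np.int64(110): np.int64(1), np.int64(115): np.int64(0), np.int64(120): np.int64(0), np.int64(125): np.int64(0), np.int64(130): np.int64(0), np.int64(135): np.int64(0), np.int64(140): np.int64(0), np.int64(145): np.int64(0), np.int64(150): np.int64(0)}
```

```bash
cd pics; python3 -c "
import cv2,numpy as np
a=[cv2.imread(f) for f in ['top_stand.png','top_cradle.png','scene_stand.png','scene_cradle.png']]
for i in a: print(i.shape)
"
```

```text
(240, 270, 3)
(360, 690, 3)
(450, 390, 3)
(630, 450, 3)
```

View pics/top_cradle.png

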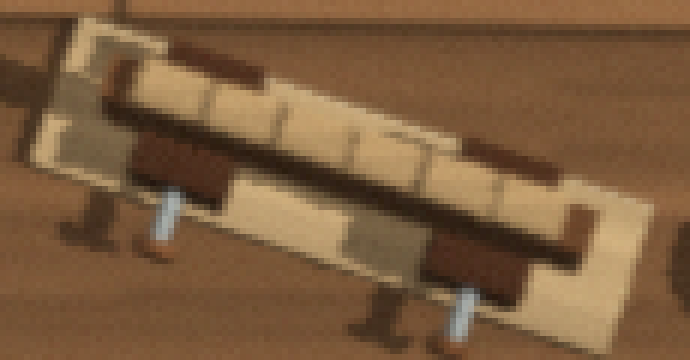

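View pics/top_stand.png

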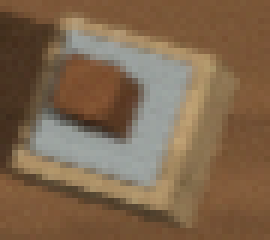

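View pics/scene_stand.png

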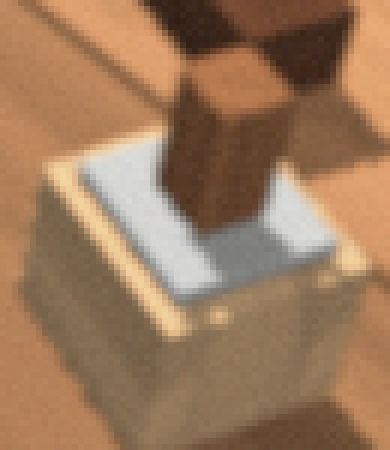

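View pics/scene_cradle.png

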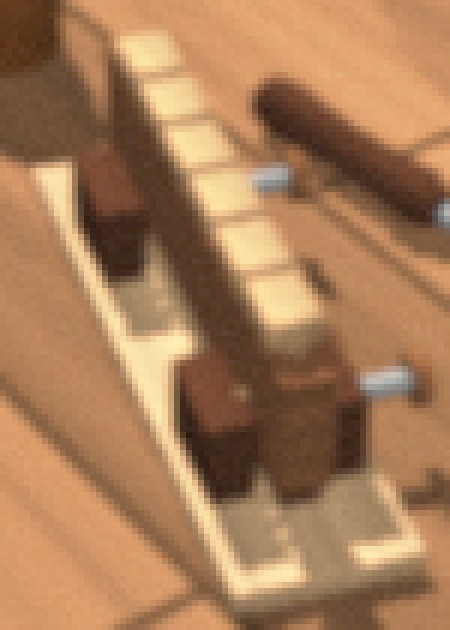

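```bash
python3 - <<'E'
from h import *
def rect(P,n,lab):
    r=cv2.minAreaRect(P[:,:2].astype(np.float32)); b=cv2.boxPoints(r)
    e=b[1]-b[0];f=b[2]-b[1]
    print(n,lab,len(P),"c",np.round(r[0],1),"size",np.round(r[1],1),"ang",round(np.degrees(np.arctan2(e[1],e[0])),1),"zmed",np.median(P[:,2]).round(1))
for n,st,cr in [("top",(155,215,200,255),(245,200,360,260)),("scene",(355,240,420,315),(235,150,310,255))]:
    p=np.load(f"pics/{n}0.npz")['p'];W=np.load(f"pics/{n}W.npy")
    hsv=cv2.cvtColor(p,cv2.COLOR_RGB2HSV)
    a,b,c,e=st;w=W[b:e,a:c];q=hsv[b:e,a:c]
    m=(w[...,2]>58)&(w[...,2]<84);rect(w[m],n,"stand+plate top")
    m2=m&(q[...,1]<70);rect(w[m2],n,"steel")
    m=(w[...,2]>120);rect(w[m],n,"handle top")
    a,b,c,e=cr;w=W[b:e,a:c];q=hsv[b:e,a:c]
    m=(w[...,2]>85)&(q[...,2]>165)&(q[...,1]>60);P=w[m];rect(P,n,"strip")
    np.save(f"pics/strip_{n}.npy",P)
    vx,vy,x0,y0=cv2.fitLine(P[:,:2].astype(np.float32),cv2.DIST_HUBER,0,.01,.01).ravel()
    if vy<0:vx,vy=-vx,-vy
    s=(P[:,0]-x0)*vx+(P[:,1]-y0)*vy; t=(P[:,0]-x0)*vy-(P[:,1]-y0)*vx
    print("yaw",np.degrees(np.arctan2(-vx,vy)),x0,y0,"s",np.percentile(s,[0,1,50,99,100]),"t",np.percentile(t,[1,99]))
    for i in np.arange(-120,120,10):
        k=(s>=i)&(s<i+10)
        if k.sum()>3: print(i,np.median(P[k,2]).round(1),end="; ")
    print()
    m=(w[...,2]>8)&(w[...,2]<16)&(q[...,2]>150);rect(w[m],n,"base")
    m=(w[...,2]>45)&(w[...,2]<60);rect(w[m],n,"jaws")
E
```

```text
top stand+plate top 605 c [517.6 324.9] size [80.5 78.5] ang -14.3 zmed 69.9
top steel 329 c [519.4 326.7] size [65.9 64.3] ang -15.8 zmed 73.1
top handle top 115 c [418.5 183.7] size [376.9  32.9] ang -35.1 zmed 129.3
top strip 431 c [423.2 -11.8] size [223.2 272.1] ang -17.5 zmed 103.9
yaw -17.574778 545.4223 -43.604717 s [-118.11434547  -99.56525342   -0.21444961  102.97013243  105.04337938] t [-186.65451645    9.61422698]
-100 108.2; -90 107.0; -80 106.4; -70 104.9; -60 106.2; -50 105.2; -40 104.4; -30 105.1; -20 105.5; -10 104.1; 0 105.1; 10 103.1; 20 102.4; 30 102.5; 40 103.7; 50 102.3; 60 102.0; 70 102.7; 80 101.9; 90 100.7; 100 100.8; 
top base 585 c [544.9 -42.7] size [299.5  79.2] ang -17.6 zmed 11.7
top jaws 486 c [528.6 -35.8] size [236. 103.] ang -17.6 zmed 51.2
scene stand+plate top 1059 c [518.3 325. ] size [79.9 80.2] ang -14.4 zmed 71.8
scene steel 555 c [515.5 323. ] size [69.8 69.3] ang -15.8 zmed 74.9
scene handle top 244 c [759.9 480.6] size [604.8  36.5] ang -57.2 zmed 130.2
scene strip 531 c [740.  258.1] size [931.4  76.4] ang -32.8 zmed 105.2
yaw -21.755848 549.7385 -32.017227 s [-124.48837388 -112.18157921    5.5562288   789.78822724  789.78822724] t [-16.44993776 195.51744756]
-120 108.2; -110 108.6; -100 108.2; -90 107.1; -80 107.6; -70 107.5; -60 106.4; -50 106.3; -40 106.9; -30 106.3; -20 105.2; -10 106.2; 0 105.7; 10 105.7; 20 102.3; 30 104.5; 40 103.7; 50 103.7; 60 103.6; 70 103.7; 80 103.6; 90 102.4; 
scene base 900 c [485.  -82.8] size [416.8 170.4] ang -17.5 zmed 13.1
scene jaws 508 c [510.3 -97.6] size [368.3 102.4] ang -17.4 zmed 52.9
```

```bash
cat >> h.py <<'E'
def Rdown(deg, flip=0):
    # tool x along world dir (sin a, cos a) *sign where a=-yaw; tool y down
    a=np.radians(deg); x=np.array([-np.sin(a),np.cos(a),0])*(-1 if flip else 1); y=np.array([0,0,-1.]); return np.stack([x,y,np.cross(x,y)],1)
def go(xyz,deg,flip=0,s=None):
    s=s or manip.sense(); r=R.from_quat(s['orientation']).as_matrix(); Rt=Rdown(deg,flip)
    rv=R.from_matrix(r.T@Rt).as_rotvec(degrees=True)
    return rv.round(2), (r.T@(np.array(xyz)-s['tool_pos'])).round(1), (Rt.T@(np.array(xyz)-s['tool_pos'])).round(1)
E
python3 - <<'E'
from h import *
s=manip.sense();print(R.from_quat(s['orientation']).as_matrix().round(3))
for f in (0,1): print(go([518,325,222],-14.5,f))
E
```

```text
[[ 0.314 -0.001 -0.949]
 [ 0.949 -0.002  0.314]
 [-0.002 -1.     0.   ]]
(array([-0.02, -3.83, -0.1 ]), array([-1.531e+02, -3.000e-01, -3.896e+02]), array([-178.7,   -0.5, -378.5]))
(array([ 1.6000e-01,  1.7617e+02, -3.0000e-02]), array([-1.531e+02, -3.000e-01, -3.896e+02]), array([178.7,  -0.5, 378.5]))
```

Emit:
play_rows(
  motion=[
    [[0, -0.5, 0], [-19, 0, -44], 0],
    [[0, -0.5, 0], [-19, 0, -44], 0],
    [[0, -0.5, 0], [-19, 0, -44], 0],
    [[0, -0.5, 0], [-19, 0, -44], 0],
    [[0, -0.5, 0], [-19, 0, -44], 0],
    [[0, -0.5, 0], [-19, 0, -44], 0],
    [[0, -0.5, 0], [-19, 0, -44], 0],
    [[0, -0.3, 0], [-19, 0, -44], 0],
  ],
)

```text
t: 0.9
tool_pos: [491.5, 345.7, 222.2]
orientation: [-0.559, -0.433, 0.433, 0.559]
contact_force: [0.2, 0.4, 0.4]
width: 86.8
```

```bash
python3 - <<'E'
from h import *
s=manip.sense();p,d=manip.capture("wrist");cv2.imwrite("pics/w1.png",p[:,:,::-1])
c=manip.camera_params("wrist");T=wpose(s)@c['mount']
np.savez("pics/w1.npz",p=p,d=d,T=T)
print(s['t'],s['tool_pos'],s['contact_force'],s['qvel'].round(2))
E
```

```text
0.9 [491.46109025 345.67452515 222.16597696] [0.24902298 0.43618697 0.37976475] [-0.75  0.29 -0.33  0.    0.03 -0.79]
```

View pics/w1.png

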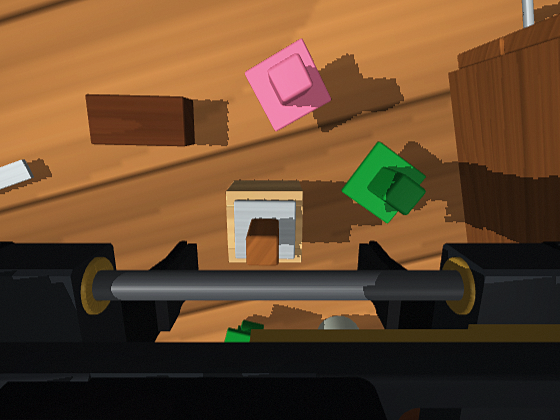

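```bash
cat >> h.py <<'E'
def snap(n):
    s=manip.sense();p,d=manip.capture("wrist");cv2.imwrite(f"pics/{n}.png",p[:,:,::-1])
    c=manip.camera_params("wrist");T=wpose(s)@c['mount']
    print(s['t'],s['tool_pos'].round(1),s['contact_force'].round(1),np.abs(s['qvel']).max().round(2),s['width'])
    v,u=np.mgrid[:420,:560]
    P=np.stack([(u-c['cx'])/c['fx']*d,(v-c['cy'])/c['fy']*d,d,np.ones_like(d)],-1)@T.T
    W=P[...,:3]; W[d<=0]=np.nan
    np.savez(f"pics/{n}.npz",p=p,d=d,W=W,T=T); return s,p,d,W
def rect(P,lab):
    r=cv2.minAreaRect(P[:,:2].astype(np.float32)); b=cv2.boxPoints(r); e=b[1]-b[0]
    print(lab,len(P),"c",np.round(r[0],1),"size",np.round(r[1],1),"ang",round(np.degrees(np.arctan2(e[1],e[0])),1),"zmed",np.median(P[:,2]).round(1),"mean",P[:,:2].mean(0).round(1))
E
python3 - <<'E'
from h import *
s,p,d,W=snap("w2");s,p,d,W=snap("w3")
hsv=cv2.cvtColor(p,cv2.COLOR_RGB2HSV)
w=W[170:275,215:315];q=hsv[170:275,215:315]
m=(w[...,2]>60)&(w[...,2]<80)
rect(w[m],"stand+plate");rect(w[m&(q[...,1]<60)],"steel")
rect(w[(w[...,2]>124)&(w[...,2]<136)],"top")
cv2.imwrite("pics/w3c.png",cv2.resize(p[170:275,215:315,::-1],None,fx=5,fy=5))
E
```

```text
0.95 [497.1 340.6 222.1] [ 2.5 -3.7  1.2] 0.15 87.46748643274108
1.0 [494.5 342.9 222. ] [-0.1  1.5  0.9] 0.08 87.0098295950651
stand+plate 4124 c [517.7 324.3] size [78.2 78.4] ang -14.8 zmed 73.3 mean [509.6 327.3]
steel 2274 c [518.2 324.6] size [61.8 61.4] ang -15.0 zmed 74.2 mean [512.  327.4]
top 1026 c [518.2 324.2] size [27.3 28. ] ang -14.8 zmed 130.1 mean [516.8 325. ]
```

View pics/w3c.png

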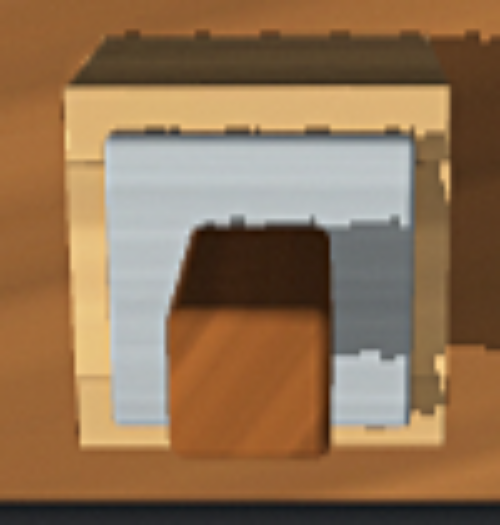

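```bash
python3 - <<'E'
from h import *
print(go([518.2,324.4,76.5],-14.9))
E
```

```text
(array([-0.03,  0.1 , -0.05]), array([-13. , 145.3, -30.4]), array([-13.1, 145.3, -30.3]))
```

Emit:
play_rows(
  motion=[
    [[0, 0, 0], [-4.3, 0, -10.1], 0],
    [[0, 0, 0], [-4.3, 0, -10.1], 0],
    [[0, 0, 0], [-4.4, 15, -10.1], 0],
    [[0, 0, 0], [0, 25, 0], 0],
    [[0, 0, 0], [0, 25, 0], 0],
    [[0, 0, 0], [0, 20, 0], 0],
    [[0, 0, 0], [0, 0, 0], 0],
    [[0, 0, 0], [0, 0, 0], 0],
  ],
)

```text
t: 1.85
tool_pos: [516.1, 327.0, 136.8]
orientation: [-0.559, -0.432, 0.433, 0.559]
contact_force: [0.8, 0.0, 1.1]
width: 86.9
```

```bash
python3 - <<'E'
from h import *
s=manip.sense();print(s['tool_pos'],s['contact_force'],s['width']);print(go([518.2,324.4,76.5],-14.9))
E
```

```text
[516.0659635  327.04708979 136.84343109] [0.81089791 0.0362726  1.05592545] 86.89799087568001
(array([-0.06,  0.41, -0.06]), array([-2. , 60.3, -2.8]), array([-2. , 60.3, -2.7]))
```

Emit:
play_rows(
  motion=[
    [[0, 0.2, 0], [-1, 0, -1.3], 0],
    [[0, 0.2, 0], [-1, 0, -1.4], 0],
    [[0, 0, 0], [0, 20, 0], 0],
    [[0, 0, 0], [0, 20, 0], 0],
    [[0, 0, 0], [0, 12, 0], 0],
    [[0, 0, 0], [0, 8, 0], 0],
    [[0, 0, 0], [0, 0, 0], 0],
    [[0, 0, 0], [0, 0, 0], 0],
  ],
)

```text
t: 2.65
tool_pos: [519.1, 324.7, 78.3]
orientation: [0.561, 0.431, -0.43, -0.561]
contact_force: [-0.3, -0.1, 0.1]
width: 86.9
```

```bash
python3 - <<'E'
from h import *
s=manip.sense();print(s['tool_pos'],s['contact_force'],s['width']);print(go([518.2,324.4,76.5],-14.9))
E
```

```text
[519.13608713 324.68346707  78.26335978] [-0.29405391 -0.06130551  0.12398417] 86.86616987150478
(array([ 0.04, -0.02,  0.04]), array([-0.5,  1.8,  0.8]), array([-0.5,  1.8,  0.8]))
```

Emit:
play_rows(
  motion=[
    [[0, 0, 0], [-0.5, 1, 0.7], 60],
    [[0, 0, 0], [0, 0, 0], 120],
    [[0, 0, 0], [0, 0, 0], 160],
    [[0, 0, 0], [0, 0, 0], 255],
    [[0, 0, 0], [0, 0, 0], 255],
    [[0, 0, 0], [0, 0, 0], 255],
    [[0, 0, 0], [0, 0, 0], 255],
    [[0, 0, 0], [0, 0, 0], 255],
  ],
  newtons=55,
)

```text
t: 3.45
tool_pos: [517.8, 324.1, 76.5]
orientation: [0.561, 0.431, -0.431, -0.561]
contact_force: [0.4, 0.3, 0.7]
width: 30.8
```

```bash
python3 - <<'E'
from h import *
s=manip.sense();print(s['tool_pos'],s['contact_force'],s['wrist_torque'],s['width'])
E
```

```text
[517.80674497 324.12046164  76.48148078] [0.39738365 0.27864856 0.67947732] [ 0.01057177  0.00730502 -0.05293622] 30.775175003522783
```

Emit:
play_rows(
  motion=[
    [[0, 0, 0], [0, 0, 0], 255],
    [[0, 0, 0], [0, 0, 0], 255],
    [[0, 0, 0], [0, 0, 0], 255],
    [[0, 0, 0], [0, -2, 0], 255],
    [[0, 0, 0], [0, -6, 0], 255],
    [[0, 0, 0], [0, -12, 0], 255],
    [[0, 0, 0], [0, -20, 0], 255],
    [[0, 0, 0], [0, -20, 0], 255],
  ],
)

```text
t: 4.25
tool_pos: [517.7, 324.0, 137.7]
orientation: [-0.561, -0.431, 0.431, 0.561]
contact_force: [-0.4, -0.1, -2.9]
width: 27.6
```

Emit:
play_rows(
  motion=[
    [[0, 0, 0], [0, -20, 0], 255],
    [[0, 0, 0], [0, -20, 0], 255],
    [[0, 0, 0], [0, -20, 0], 255],
    [[0, 0, 0], [0, -15, 0], 255],
    [[0, 0, 0], [0, 0, 0], 255],
    [[0, 0, 0], [0, 0, 0], 255],
    [[0, 0, 0], [0, 0, 0], 255],
    [[0, 0, 0], [0, 0, 0], 255],
  ],
)

```text
t: 5.05
tool_pos: [517.0, 323.8, 209.9]
orientation: [-0.56, -0.43, 0.432, 0.561]
contact_force: [0.4, -0.1, -3.9]
width: 27.9
```

```bash
python3 - <<'E'
from h import *
s,p,d,W=snap("w4")
print(s['wrist_torque'])
E
```

```text
5.05 [517.  323.8 209.9] [ 0.4 -0.1 -3.9] 0.01 27.943893484926658
[ 0.00586034 -0.00693365 -0.00890567]
```

View pics/w4.png

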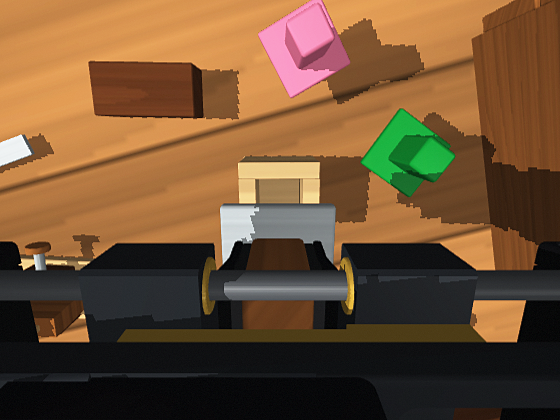

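```bash
python3 - <<'E'
from h import *
for n,cr in [("top",(245,200,360,260)),("scene",(235,150,310,255))]:
    z=np.load(f"pics/{n}0.npz");p,d=z['p'],z['d'];W=np.load(f"pics/{n}W.npy");hsv=cv2.cvtColor(p,cv2.COLOR_RGB2HSV)
    a,b,c,e=cr;w=W[b:e,a:c];q=hsv[b:e,a:c];ok=d[b:e,a:c]>0
    m=ok&(w[...,2]>93)&(w[...,2]<125)&(q[...,2]>165); rect(w[m],n+" strip")
    P=w[m];u=np.array([np.sin(np.radians(17.6)),np.cos(np.radians(17.6))]);s=(P[:,:2]-[545,-43])@u
    print(np.percentile(s,[1,50,99]),"slope",np.polyfit(s,P[:,2],1), "t med",np.median((P[:,:2]-[545,-43])@[u[1],-u[0]]))
    m=ok&(w[...,2]>7)&(w[...,2]<17)&(q[...,2]>130); rect(w[m],n+" base")
print(go([545+.302*88,-43+.953*88,205],-17.6))
E
```

```text
top strip 425 c [543.4 -49.6] size [222.7  20.2] ang -17.6 zmed 103.9 mean [545.8 -43. ]
[-99.59838976  -1.53735782 102.5521374 ] slope [-2.73528863e-02  1.04106730e+02] t med 0.7402396999193384
top base 733 c [583.6 -58.8] size [307.6 165.1] ang -17.3 zmed 11.6 mean [531.4 -68.9]
scene strip 517 c [543.2 -47.3] size [217.7  23.3] ang -17.8 zmed 105.1 mean [548.4 -34.4]
[-100.11381183   15.36746038  103.20684248] slope [-2.51238237e-02  1.05340015e+02] t med 1.0290494678278461
scene base 970 c [484.7 -83.9] size [419.  170.4] ang -17.5 zmed 13.1 mean [575.8  13.2]
(array([-0.1 ,  2.68, -0.09]), array([-259.4,    5.3, -125.4]), array([-253.3,    5.1, -137.4]))
```

Emit:
play_rows(
  motion=[
    [[0, 0.4, 0], [-20, 0, -9], 255],
    [[0, 0.4, 0], [-40, 0, -22], 255],
    [[0, 0.4, 0], [-42, 0, -23], 255],
    [[0, 0.4, 0], [-42, 0, -23], 255],
    [[0, 0.4, 0], [-42, 0, -23], 255],
    [[0, 0.4, 0], [-40, 0, -22], 255],
    [[0, 0.3, 0], [-27, 0, -15], 255],
    [[0, 0, 0], [0, 0, 0], 255],
  ],
)

```text
t: 5.9
tool_pos: [579.4, 38.7, 210.9]
orientation: [0.572, 0.416, -0.417, -0.571]
contact_force: [0.6, 0.0, -2.8]
width: 27.7
```

```bash
python3 - <<'E'
from h import *
snap("w5");s=manip.sense();print(s['tool_pos'],s['contact_force']);print(go([546+.302*88,-43+.953*88,175],-17.6))
p,d=manip.capture("top");cv2.imwrite("pics/t5.png",p[120:320,150:450,::-1].repeat(2,0).repeat(2,1))
E
```

```text
5.9 [579.4  38.7 210.9] [ 0.6  0.  -2.8] 0.07 27.673236924204083
[578.98336706  41.00309036 210.85700914] [-0.06013842  0.67905576 -2.22196838]
(array([-0.06, -0.24, -0.02]), array([-2.1, 35.9,  6. ]), array([-2.1, 35.9,  6.1]))
```

View pics/w5.png

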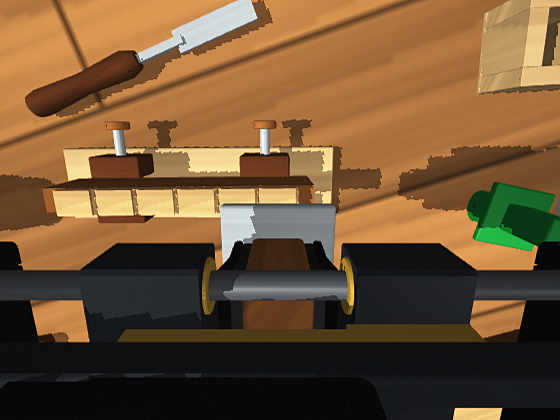

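```bash
python3 - <<'E'
from h import *
z=np.load("pics/w5.npz");p,W=z['p'],z['W'];hsv=cv2.cvtColor(p,cv2.COLOR_RGB2HSV)
w=W[140:235,40:345];q=hsv[140:235,40:345]
u=np.array([np.sin(np.radians(17.6)),np.cos(np.radians(17.6))]);v=np.array([u[1],-u[0]])
for lab,m in (("strip",(w[...,2]>93)&(w[...,2]<120)&(q[...,2]>140)),("base",(w[...,2]>8)&(w[...,2]<16)&(q[...,2]>120))):
    P=w[m];rect(P,lab);s=(P[:,:2]-[546,-43])@u;t=(P[:,:2]-[546,-43])@v
    print(np.percentile(s,[1,99]),np.percentile(t,[1,99]),np.polyfit(s,t,1))
    if lab=="strip":
        for i in range(-110,115,10):
            k=(s>=i)&(s<i+10)
            if k.sum()>5: print(i+5,np.median(P[k,2]).round(1),np.percentile(t[k],[3,97]).round(1))
E
```

```text
strip 5291 c [542.8 -49.6] size [225.4  22.6] ang -17.5 zmed 105.1 mean [539.6 -56. ]
[-117.29212795  101.77543805] [-12.10320316   9.52012378] [-0.02354832 -2.56069859]
-105 106.6 [-11.9   8.6]
-95 107.8 [-11.3   9.3]
-85 107.3 [-11.5   9.4]
-75 106.9 [-11.6   9.5]
-65 106.5 [-11.8   8.9]
-55 106.5 [-11.9   8.9]
-45 106.1 [-11.6   9.2]
-35 104.8 [-11.7   9.2]
-25 105.7 [-11.5   9.2]
-15 105.4 [-11.4   9.3]
-5 104.9 [-11.5   9.4]
5 104.8 [-11.6   9.6]
15 104.9 [-12.   9.]
25 104.6 [-11.9   9.1]
35 102.6 [-11.8   8.5]
45 103.6 [-11.7  -0.3]
55 103.2 [-11.5  -0.2]
65 102.5 [-11.4   0.1]
75 102.7 [-12.1   0.1]
85 102.8 [-12.1   0.1]
95 102.6 [-12.1   0.3]
105 101.8 [-11.7   0.4]
base 5679 c [544.7 -43.1] size [300.   79.8] ang -17.6 zmed 12.3 mean [531.3 -20.1]
[-148.00796619  147.69091767] [-40.70458724  37.50451989] [  0.0257346  -21.38157603]
```

Emit:
play_rows(
  motion=[
    [[0, -0.1, 0], [0, 10, 4], 255],
    [[0, -0.1, 0], [0, 10, 3.5], 255],
    [[0, 0, 0], [0, 10, 0], 255],
    [[0, 0, 0], [0, 6, 0], 255],
    [[0, 0, 0], [0, 4, 0], 255],
    [[0, 0, 0], [0, 1, 0], 255],
    [[0, 0, 0], [0, 0, 0], 255],
    [[0, 0, 0], [0, 0, 0], 255],
  ],
)

```text
t: 6.8
tool_pos: [572.2, 45.2, 171.0]
orientation: [0.57, 0.419, -0.418, -0.57]
contact_force: [0.1, 0.1, -2.2]
width: 27.8
```

```bash
cat > st.py <<'E'
from h import *
s=manip.sense();x=s['tool_pos'];u=np.array([np.sin(np.radians(17.6)),np.cos(np.radians(17.6))]);v=np.array([u[1],-u[0]])
dd=x[:2]-[544.9,-42.8]
print("t%.2f"%s['t'],"s %.1f lat %.1f z %.2f"%(dd@u,dd@v,x[2]),"F",s['contact_force'].round(1),"M",s['wrist_torque'].round(3),"w %.1f"%s['width'],"ori err",go(x,-17.6,0,s)[0])
E
python3 st.py
```

```text
t6.80 s 92.2 lat -0.5 z 171.04 F [ 0.1  0.1 -2.2] M [-0.007  0.013  0.033] w 27.8 ori err [0.05 0.17 0.01]
```

Emit:
play_rows(
  motion=[
    [[0, 0, 0], [0, 1.5, 0], 255],
    [[0, 0, 0], [0, 1.5, 0], 255],
    [[0, 0, 0], [0, 1, 0], 255],
    [[0, 0, 0], [0, 1, 0], 255],
    [[0, 0, 0], [0, 0.5, 0], 255],
    [[0, 0, 0], [0, 0.5, 0], 255],
    [[0, 0, 0], [0, 0, 0], 255],
    [[0, 0, 0], [0, 0, 0], 255],
  ],
)

```text
t: 7.6
tool_pos: [571.9, 45.3, 164.8]
orientation: [0.57, 0.419, -0.418, -0.57]
contact_force: [0.1, -0.2, -1.2]
width: 27.7
```

```bash
python3 st.py
```

```text
t7.60 s 92.1 lat -0.9 z 164.76 F [ 0.1 -0.2 -1.2] M [0.054 0.201 0.019] w 27.7 ori err [0.01 0.18 0.  ]
```

Emit:
play_rows(
  motion=[
    [[0, 0, 0], [0, 0.5, 0], 255],
    [[0, 0, 0], [0, 0.5, 0], 255],
    [[0, 0, 0], [0, 0.5, 0], 255],
    [[0, 0, 0], [0, 0.5, 0], 255],
    [[0, 0, 0], [0, 0, 0], 255],
    [[0, 0, 0], [0, 0, 0], 255],
    [[0, 0, 0], [0, 0, 0], 255],
    [[0, 0, 0], [0, 0, 0], 255],
  ],
)

```text
t: 8.4
tool_pos: [572.2, 45.6, 164.0]
orientation: [0.57, 0.419, -0.418, -0.57]
contact_force: [-3.6, 1.2, 7.5]
width: 27.7
```

```bash
python3 st.py;python3 st.py
```

```text
t8.40 s 92.5 lat -0.7 z 164.01 F [-3.6  1.2  7.5] M [ 0.26  0.89 -0.05] w 27.7 ori err [0.05 0.18 0.04]
t8.40 s 92.5 lat -0.7 z 164.01 F [-3.6  1.2  7.5] M [ 0.26  0.89 -0.05] w 27.7 ori err [0.05 0.18 0.04]
```

Emit:
play_rows(
  motion=[
    [[0, 0, 0], [0, 0.5, 0], 255],
    [[0, 0, 0], [0, 0.5, 0], 255],
    [[0, 0, 0], [0, 0.5, 0], 255],
    [[0, 0, 0], [0, 0.5, 0], 255],
    [[0, 0, 0], [0, 0, 0], 255],
    [[0, 0, 0], [0, 0, 0], 255],
    [[0, 0, 0], [0, 0, 0], 255],
    [[0, 0, 0], [0, 0, 0], 255],
  ],
)

```text
t: 9.2
tool_pos: [572.2, 45.6, 162.1]
orientation: [0.57, 0.419, -0.418, -0.57]
contact_force: [-4.3, 0.9, 7.7]
width: 28.0
```

```bash
python3 st.py
```

```text
t9.20 s 92.5 lat -0.7 z 162.06 F [-4.3  0.9  7.7] M [0.271 0.943 0.015] w 28.0 ori err [0.05 0.18 0.04]
```

Emit:
play_rows(
  motion=[
    [[0, 0, 0], [0, 0.5, 0], 255],
    [[0, 0, 0], [0, 0.5, 0], 255],
    [[0, 0, 0], [0, 0.5, 0], 255],
    [[0, 0, 0], [0, 0.5, 0], 255],
    [[0, 0, 0], [0, 0, 0], 255],
    [[0, 0, 0], [0, 0, 0], 255],
    [[0, 0, 0], [0, 0, 0], 255],
    [[0, 0, 0], [0, 0, 0], 255],
  ],
)

```text
t: 10.0
tool_pos: [572.2, 45.6, 160.0]
orientation: [0.57, 0.419, -0.418, -0.57]
contact_force: [-3.9, 1.2, 7.3]
width: 27.7
```

```bash
python3 st.py
```

```text
t10.00 s 92.5 lat -0.7 z 160.03 F [-3.9  1.2  7.3] M [0.276 0.928 0.003] w 27.7 ori err [0.05 0.18 0.04]
```

Emit:
play_rows(
  motion=[
    [[0, 0, 0], [0, 0.5, 0], 255],
    [[0, 0, 0], [0, 0.5, 0], 255],
    [[0, 0, 0], [0, 0.5, 0], 255],
    [[0, 0, 0], [0, 0.5, 0], 255],
    [[0, 0, 0], [0, 0, 0], 255],
    [[0, 0, 0], [0, 0, 0], 255],
    [[0, 0, 0], [0, 0, 0], 255],
    [[0, 0, 0], [0, 0, 0], 255],
  ],
)

```text
t: 10.8
tool_pos: [572.6, 45.9, 159.7]
orientation: [0.57, 0.419, -0.418, -0.57]
contact_force: [-7.3, 1.7, 15.4]
width: 27.5
```

```bash
python3 st.py
```

```text
t10.80 s 92.9 lat -0.5 z 159.67 F [-7.3  1.7 15.4] M [ 0.524  1.617 -0.012] w 27.5 ori err [0.1  0.19 0.08]
```

Emit:
play_rows(
  motion=[
    [[0, 0, 0], [-2, 0, 0.3], 255],
    [[0, 0, 0], [-3, 0, 0.3], 255],
    [[0, 0, 0], [-3, -0.1, 0.3], 255],
    [[0, 0, 0], [-3, -0.1, 0], 255],
    [[0, 0, 0], [-3, -0.1, 0], 255],
    [[0, 0, 0], [-3, -0.1, 0], 255],
    [[0, 0, 0], [0, 0, 0], 255],
    [[0, 0, 0], [0, 0, 0], 255],
  ],
)

```text
t: 11.6
tool_pos: [567.9, 31.6, 160.3]
orientation: [-0.57, -0.421, 0.416, 0.57]
contact_force: [-2.7, 8.3, 13.6]
width: 27.2
```

```bash
python3 st.py
```

```text
t11.60 s 77.9 lat -0.6 z 160.31 F [-2.7  8.3 13.6] M [ 1.844  0.665 -0.004] w 27.2 ori err [0.23 0.18 0.32]
```

Emit:
play_rows(
  motion=[
    [[0, 0, 0], [-3, 0, 0.1], 255],
    [[0, 0, 0], [-3, 0, 0.1], 255],
    [[0, 0, 0], [-3, 0, 0], 255],
    [[0, 0, 0], [-3, 0, 0], 255],
    [[0, 0, 0], [-3, 0, 0], 255],
    [[0, 0, 0], [-3, 0, 0], 255],
    [[0, 0, 0], [0, 0, 0], 255],
    [[0, 0, 0], [0, 0, 0], 255],
  ],
)

```text
t: 12.4
tool_pos: [561.9, 12.5, 160.8]
orientation: [0.571, 0.42, -0.417, -0.569]
contact_force: [-5.5, 1.7, 17.8]
width: 27.4
```

```bash
python3 st.py
```

```text
t12.40 s 57.9 lat -0.5 z 160.83 F [-5.5  1.7 17.8] M [0.58  1.382 0.016] w 27.4 ori err [0.23 0.18 0.09]
```

Emit:
play_rows(
  motion=[
    [[0, 0, 0], [-3, -0.1, 0.1], 255],
    [[0, 0, 0], [-3, -0.1, 0.1], 255],
    [[0, 0, 0], [-3, -0.1, 0.1], 255],
    [[0, 0, 0], [-3, -0.1, 0.1], 255],
    [[0, 0, 0], [-3, -0.1, 0], 255],
    [[0, 0, 0], [-3, -0.1, 0], 255],
    [[0, 0, 0], [-2, -0.1, 0], 255],
    [[0, 0, 0], [0, 0, 0], 255],
  ],
)

```text
t: 13.2
tool_pos: [556.4, -5.1, 161.5]
orientation: [0.57, 0.421, -0.416, -0.569]
contact_force: [-2.9, 6.6, 15.7]
width: 27.4
```

```bash
python3 st.py
```

```text
t13.20 s 39.4 lat -0.5 z 161.53 F [-2.9  6.6 15.7] M [ 1.476  0.632 -0.012] w 27.4 ori err [0.3  0.19 0.26]
```

Emit:
play_rows(
  motion=[
    [[0, 0, 0], [-3, -0.1, 0.1], 255],
    [[0, 0, 0], [-3, -0.1, 0.1], 255],
    [[0, 0, 0], [-3, -0.1, 0], 255],
    [[0, 0, 0], [-3, -0.1, 0], 255],
    [[0, 0, 0], [-3, -0.1, 0], 255],
    [[0, 0, 0], [-3, -0.1, 0], 255],
    [[0, 0, 0], [-2, 0, 0], 255],
    [[0, 0, 0], [0, 0, 0], 255],
  ],
)

```text
t: 14.0
tool_pos: [549.8, -25.9, 162.2]
orientation: [0.571, 0.42, -0.417, -0.569]
contact_force: [-4.5, 2.2, 16.8]
width: 27.6
```

```bash
python3 st.py
```

```text
t14.00 s 17.6 lat -0.4 z 162.25 F [-4.5  2.2 16.8] M [0.437 1.062 0.008] w 27.6 ori err [0.3  0.17 0.07]
```

Emit:
play_rows(
  motion=[
    [[0, 0, 0], [-3, -0.1, 0], 255],
    [[0, 0, 0], [-3, -0.1, 0], 255],
    [[0, 0, 0], [-3, -0.1, 0], 255],
    [[0, 0, 0], [-3, -0.1, 0], 255],
    [[0, 0, 0], [-3, -0.1, 0], 255],
    [[0, 0, 0], [-3, -0.1, 0], 255],
    [[0, 0, 0], [-2, 0, 0], 255],
    [[0, 0, 0], [0, 0, 0], 255],
  ],
)

```text
t: 14.8
tool_pos: [544.0, -44.6, 162.8]
orientation: [0.571, 0.42, -0.417, -0.569]
contact_force: [-4.0, 3.1, 16.7]
width: 27.5
```

```bash
python3 st.py
```

```text
t14.80 s -2.0 lat -0.3 z 162.80 F [-4.   3.1 16.7] M [0.808 0.905 0.026] w 27.5 ori err [0.31 0.18 0.1 ]
```

Emit:
play_rows(
  motion=[
    [[0, 0, 0], [-3, -0.1, 0], 255],
    [[0, 0, 0], [-3, -0.1, 0], 255],
    [[0, 0, 0], [-3, -0.1, 0], 255],
    [[0, 0, 0], [-3, -0.1, 0], 255],
    [[0, 0, 0], [-3, -0.1, 0], 255],
    [[0, 0, 0], [-3, -0.1, 0], 255],
    [[0, 0, 0], [-2, 0, 0], 255],
    [[0, 0, 0], [0, 0, 0], 255],
  ],
)

```text
t: 15.6
tool_pos: [537.9, -64.4, 163.6]
orientation: [0.571, 0.42, -0.417, -0.569]
contact_force: [-4.7, 2.2, 17.7]
width: 27.6
```

```bash
python3 st.py
```

```text
t15.60 s -22.7 lat -0.2 z 163.61 F [-4.7  2.2 17.7] M [0.462 1.113 0.048] w 27.6 ori err [0.32 0.17 0.04]
```

Emit:
play_rows(
  motion=[
    [[0, 0, 0], [-3, -0.1, 0], 255],
    [[0, 0, 0], [-3, -0.1, 0], 255],
    [[0, 0, 0], [-3, -0.1, 0], 255],
    [[0, 0, 0], [-3, -0.1, 0], 255],
    [[0, 0, 0], [-3, -0.1, 0], 255],
    [[0, 0, 0], [-3, -0.1, 0], 255],
    [[0, 0, 0], [-2, -0.1, 0], 255],
    [[0, 0, 0], [0, 0, 0], 255],
  ],
)

```text
t: 16.4
tool_pos: [531.9, -83.5, 164.2]
orientation: [0.571, 0.42, -0.417, -0.568]
contact_force: [-4.2, 2.1, 17.2]
width: 28.0
```

```bash
python3 st.py
```

```text
t16.40 s -42.7 lat -0.1 z 164.23 F [-4.2  2.1 17.2] M [0.486 1.103 0.017] w 28.0 ori err [0.32 0.18 0.03]
```

Emit:
play_rows(
  motion=[
    [[0, 0, 0], [-3, -0.1, 0], 255],
    [[0, 0, 0], [-3, -0.1, 0], 255],
    [[0, 0, 0], [-3, -0.1, 0], 255],
    [[0, 0, 0], [-3, -0.1, 0], 255],
    [[0, 0, 0], [-3, -0.1, 0], 255],
    [[0, 0, 0], [-3, -0.1, 0], 255],
    [[0, 0, 0], [-2, -0.1, 0], 255],
    [[0, 0, 0], [0, 0, 0], 255],
  ],
)

```text
t: 17.2
tool_pos: [526.2, -101.7, 164.9]
orientation: [0.571, 0.42, -0.417, -0.569]
contact_force: [-2.9, 6.3, 17.8]
width: 28.0
```

```bash
python3 st.py
```

```text
t17.20 s -61.8 lat -0.0 z 164.86 F [-2.9  6.3 17.8] M [1.302 0.71  0.046] w 28.0 ori err [0.33 0.17 0.13]
```

Emit:
play_rows(
  motion=[
    [[0, 0, 0], [-3, -0.1, 0], 255],
    [[0, 0, 0], [-3, -0.1, 0], 255],
    [[0, 0, 0], [-3, -0.1, 0], 255],
    [[0, 0, 0], [-3, -0.1, 0], 255],
    [[0, 0, 0], [-3, -0.1, 0], 255],
    [[0, 0, 0], [-3, -0.1, 0], 255],
    [[0, 0, 0], [-2, -0.1, 0], 255],
    [[0, 0, 0], [0, 0, 0], 255],
  ],
)

```text
t: 18.0
tool_pos: [519.9, -122.0, 165.6]
orientation: [0.572, 0.42, -0.417, -0.568]
contact_force: [-4.1, 1.4, 17.1]
width: 27.6
```

```bash
python3 st.py
```

```text
t18.00 s -83.1 lat 0.1 z 165.56 F [-4.1  1.4 17.1] M [0.38  0.934 0.051] w 27.6 ori err [ 0.33  0.17 -0.01]
```

Emit:
play_rows(
  motion=[
    [[0, 0, 0], [-3, -0.1, 0], 255],
    [[0, 0, 0], [-3, -0.1, 0], 255],
    [[0, 0, 0], [-3, -0.1, 0], 255],
    [[0, 0, 0], [-3, -0.1, 0], 255],
    [[0, 0, 0], [0, 0.2, 0], 255],
    [[0, 0, 0], [0, 0, 0], 255],
    [[0, 0, 0], [0, 0, 0], 255],
    [[0, 0, 0], [0, 0, 0], 255],
  ],
)

```text
t: 18.8
tool_pos: [516.3, -133.7, 165.9]
orientation: [0.572, 0.419, -0.418, -0.568]
contact_force: [-4.6, 1.0, 17.9]
width: 27.7
```

```bash
python3 st.py
```

```text
t18.80 s -95.3 lat 0.2 z 165.88 F [-4.6  1.  17.9] M [ 3.580e-01  1.034e+00 -1.000e-03] w 27.7 ori err [ 0.33  0.18 -0.05]
```

Emit:
play_rows(
  motion=[
    [[0, 0, 0], [2, 0.1, 0], 255],
    [[0, 0, 0], [4, 0.2, 0], 255],
    [[0, 0, 0], [4, 0.1, 0], 255],
    [[0, 0, 0], [4, 0.1, 0], 255],
    [[0, 0, 0], [4, 0.2, 0], 255],
    [[0, 0, 0], [4, 0.1, 0], 255],
    [[0, 0, 0], [4, 0.1, 0], 255],
    [[0, 0, 0], [4, 0.2, 0], 255],
  ],
)

```text
t: 19.6
tool_pos: [525.3, -105.3, 164.7]
orientation: [0.572, 0.419, -0.418, -0.568]
contact_force: [-5.7, 0.1, 19.3]
width: 27.6
```

```bash
python3 st.py
```

```text
t19.60 s -65.5 lat 0.2 z 164.73 F [-5.7  0.1 19.3] M [-0.204  1.228 -0.004] w 27.6 ori err [ 0.34  0.19 -0.1 ]
```

Emit:
play_rows(
  motion=[
    [[0, 0, 0], [4, 0.1, 0], 255],
    [[0, 0, 0], [4, 0.1, 0], 255],
    [[0, 0, 0], [4, 0.1, 0], 255],
    [[0, 0, 0], [4, 0.2, 0], 255],
    [[0, 0, 0], [4, 0.1, 0], 255],
    [[0, 0, 0], [4, 0.1, 0], 255],
    [[0, 0, 0], [4, 0.1, 0], 255],
    [[0, 0, 0], [4, 0.2, 0], 255],
  ],
)

```text
t: 20.4
tool_pos: [535.0, -73.9, 163.5]
orientation: [0.572, 0.42, -0.417, -0.568]
contact_force: [-3.5, -1.7, 18.6]
width: 27.6
```

```bash
python3 st.py
```

```text
t20.40 s -32.6 lat 0.0 z 163.51 F [-3.5 -1.7 18.6] M [-0.391  0.943  0.036] w 27.6 ori err [0.34 0.18 0.01]
```

Emit:
play_rows(
  motion=[
    [[0, 0, 0], [4, 0.1, 0], 255],
    [[0, 0, 0], [4, 0.2, 0], 255],
    [[0, 0, 0], [4, 0.1, 0], 255],
    [[0, 0, 0], [4, 0.2, 0], 255],
    [[0, 0, 0], [4, 0.1, 0], 255],
    [[0, 0, 0], [4, 0.1, 0], 255],
    [[0, 0, 0], [4, 0.1, 0], 255],
    [[0, 0, 0], [4, 0.2, 0], 255],
  ],
)

```text
t: 21.2
tool_pos: [544.8, -43.1, 162.7]
orientation: [0.572, 0.42, -0.417, -0.568]
contact_force: [-3.1, 1.9, 14.6]
width: 27.4
```

```bash
python3 st.py
```

```text
t21.20 s -0.4 lat -0.0 z 162.71 F [-3.1  1.9 14.6] M [0.571 0.778 0.007] w 27.4 ori err [0.35 0.18 0.04]
```

Emit:
play_rows(
  motion=[
    [[0, 0, 0], [4, 0.1, 0], 255],
    [[0, 0, 0], [4, 0.2, 0], 255],
    [[0, 0, 0], [4, 0.1, 0], 255],
    [[0, 0, 0], [4, 0.2, 0], 255],
    [[0, 0, 0], [4, 0.1, 0], 255],
    [[0, 0, 0], [4, 0.1, 0], 255],
    [[0, 0, 0], [4, 0.1, 0], 255],
    [[0, 0, 0], [4, 0.2, 0], 255],
  ],
)

```text
t: 22.0
tool_pos: [554.4, -12.6, 161.7]
orientation: [0.572, 0.42, -0.417, -0.568]
contact_force: [-4.4, 1.7, 17.6]
width: 27.4
```

```bash
python3 st.py
```

```text
t22.00 s 31.7 lat -0.1 z 161.70 F [-4.4  1.7 17.6] M [ 0.198  0.99  -0.012] w 27.4 ori err [0.36 0.18 0.05]
```

Emit:
play_rows(
  motion=[
    [[0, 0, 0], [4, 0.1, 0], 255],
    [[0, 0, 0], [4, 0.2, 0], 255],
    [[0, 0, 0], [4, 0.1, 0], 255],
    [[0, 0, 0], [4, 0.2, 0], 255],
    [[0, 0, 0], [4, 0.1, 0], 255],
    [[0, 0, 0], [4, 0.2, 0], 255],
    [[0, 0, 0], [4, 0.1, 0], 255],
    [[0, 0, 0], [4, 0.2, 0], 255],
  ],
)

```text
t: 22.8
tool_pos: [564.1, 18.2, 160.6]
orientation: [0.571, 0.42, -0.417, -0.568]
contact_force: [-3.6, 0.6, 18.1]
width: 27.9
```

```bash
python3 st.py
```

```text
t22.80 s 63.9 lat -0.1 z 160.58 F [-3.6  0.6 18.1] M [0.276 0.89  0.   ] w 27.9 ori err [0.36 0.18 0.08]
```

Emit:
play_rows(
  motion=[
    [[0, 0, 0], [4, 0.1, 0], 255],
    [[0, 0, 0], [4, 0.2, 0], 255],
    [[0, 0, 0], [4, 0.1, 0], 255],
    [[0, 0, 0], [4, 0.2, 0], 255],
    [[0, 0, 0], [4, 0.1, 0], 255],
    [[0, 0, 0], [4, 0.2, 0], 255],
    [[0, 0, 0], [4, 0.1, 0], 255],
    [[0, 0, 0], [0, 0, 0], 255],
  ],
)

```text
t: 23.6
tool_pos: [572.7, 45.5, 159.6]
orientation: [0.571, 0.421, -0.416, -0.569]
contact_force: [-3.0, 2.1, 15.5]
width: 27.8
```

```bash
python3 st.py
```

```text
t23.60 s 92.6 lat -0.2 z 159.63 F [-3.   2.1 15.5] M [ 0.533  0.768 -0.039] w 27.8 ori err [0.38 0.2  0.15]
```

Emit:
play_rows(
  motion=[
    [[0, 0, 0], [0, -3, 0], 255],
    [[0, 0, 0], [0, -8, 0], 255],
    [[0, 0, 0], [0, -12, 0], 255],
    [[0, 0, 0], [0, -12, 0], 255],
    [[0, 0, 0], [0, -12, 0], 255],
    [[0, 0, 0], [0, -4, 0], 255],
    [[0, 0, 0], [0, 0, 0], 255],
    [[0, 0, 0], [0, 0, 0], 255],
  ],
)

```text
t: 24.4
tool_pos: [569.7, 44.8, 206.0]
orientation: [-0.57, -0.418, 0.419, 0.57]
contact_force: [-0.3, -1.0, -2.8]
width: 27.7
```

```bash
python3 st.py; python3 - <<'E'
from h import *
s,p,d,W=snap("w6")
hsv=cv2.cvtColor(p,cv2.COLOR_RGB2HSV)
w=W[140:235,0:345];q=hsv[140:235,0:345]
u=np.array([np.sin(np.radians(17.6)),np.cos(np.radians(17.6))]);v=np.array([u[1],-u[0]])
m=(w[...,2]>88)&(w[...,2]<120)&(q[...,2]>140)
P=w[m];ss=(P[:,:2]-[544.9,-42.8])@u
print(np.polyfit(ss,P[:,2],1))
for i in range(-105,105,7):
    k=(ss>=i)&(ss<i+7)
    if k.sum()>5: print(i+3.5,np.median(P[k,2]).round(1),end="; ")
print(go([517.8,324.1,160],-14.9,0,s))
E
```

```text
t24.40 s 91.0 lat -2.8 z 205.96 F [-0.3 -1.  -2.8] M [ 0.001  0.005 -0.02 ] w 27.7 ori err [-0.02  0.18 -0.01]
24.4 [569.7  44.8 206. ] [-0.3 -1.  -2.8] 0.01 27.693975096763054
[-1.46955668e-02  1.00756417e+02]
-101.5 104.3; -94.5 104.3; -87.5 104.1; -80.5 103.9; -73.5 103.3; -66.5 103.0; -59.5 103.2; -52.5 102.9; -45.5 102.7; -38.5 102.1; -31.5 101.6; -24.5 101.9; -17.5 101.7; -10.5 101.5; -3.5 100.9; 3.5 100.1; 10.5 100.7; 17.5 100.7; 24.5 100.3; 31.5 99.7; 38.5 98.1; 45.5 99.4; 52.5 99.3; 59.5 99.3; 66.5 98.4; 73.5 95.9; 80.5 98.5; 87.5 98.3; 94.5 97.8; 101.5 97.5; (array([-0.02, -2.52, -0.01]), array([250.9,  46. , 133.2]), array([256.6,  46. , 122. ]))
```

View pics/w6.png

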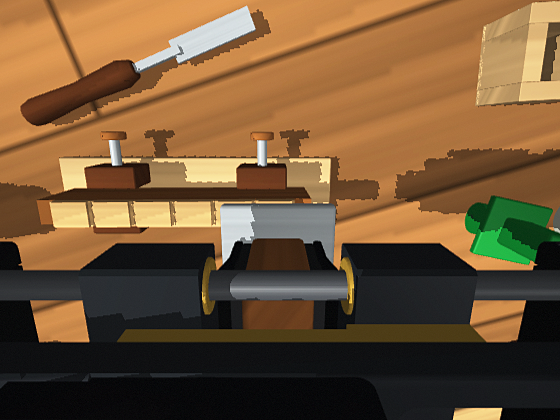

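Emit:
play_rows(
  motion=[
    [[0, -0.3, 0], [18, 0, 9], 255],
    [[0, -0.4, 0], [36, 0, 19], 255],
    [[0, -0.4, 0], [40, 0, 21], 255],
    [[0, -0.4, 0], [42, 0, 22], 255],
    [[0, -0.4, 0], [42, 0, 22], 255],
    [[0, -0.4, 0], [40, 0, 21], 255],
    [[0, -0.2, 0], [25, 0, 13], 255],
    [[0, 0, 0], [8, 0, 4], 255],
  ],
)

```text
t: 25.25
tool_pos: [512.6, 325.3, 205.2]
orientation: [-0.559, -0.431, 0.432, 0.56]
contact_force: [-0.6, -0.1, -3.5]
width: 27.6
```

Emit:
play_rows(
  motion=[
    [[0, 0, 0], [0, 0, 0], 255],
    [[0, 0, 0], [0, 5, 0], 255],
    [[0, 0, 0], [0, 10, 0], 255],
    [[0, 0, 0], [0, 10, 0], 255],
    [[0, 0, 0], [0, 5, 0], 255],
    [[0, 0, 0], [0, 0, 0], 255],
    [[0, 0, 0], [0, 0, 0], 255],
    [[0, 0, 0], [0, 0, 0], 255],
  ],
)

```text
t: 26.05
tool_pos: [514.7, 322.5, 176.8]
orientation: [0.561, 0.431, -0.43, -0.561]
contact_force: [-0.0, -0.1, -2.7]
width: 27.8
```

```bash
python3 - <<'E'
from h import *
s,p,d,W=snap("w7")
print(go([517.8,324.1,150],-14.9,0,s))
for n in ("top",):
    p,d=manip.capture(n); cv2.imwrite("pics/s7.png",p[190:280,120:230,::-1].repeat(5,0).repeat(5,1))
E
```

```text
26.05 [514.7 322.5 176.8] [-0.  -0.1 -2.7] 0.0 27.77888640768295
(array([ 0.04, -0.03,  0.03]), array([ 2.4, 26.8, -2.6]), array([ 2.4, 26.8, -2.6]))
```

View pics/w7.png

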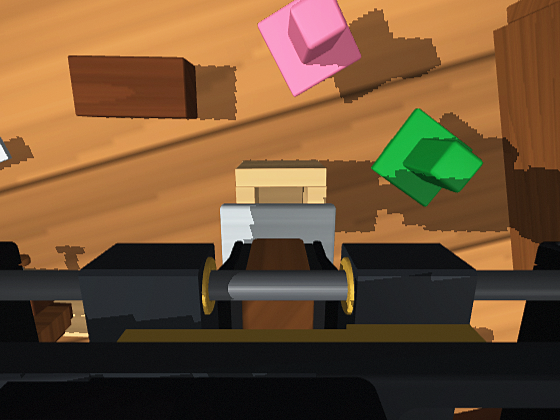

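Emit:
play_rows(
  motion=[
    [[0, 0, 0], [1.2, 0, -1.3], 255],
    [[0, 0, 0], [1.2, 0, -1.3], 255],
    [[0, 0, 0], [0, 5, 0], 255],
    [[0, 0, 0], [0, 10, 0], 255],
    [[0, 0, 0], [0, 10, 0], 255],
    [[0, 0, 0], [0, 5, 0], 255],
    [[0, 0, 0], [0, 0, 0], 255],
    [[0, 0, 0], [0, 0, 0], 255],
  ],
)

```text
t: 26.95
tool_pos: [517.3, 324.0, 146.0]
orientation: [-0.561, -0.431, 0.431, 0.561]
contact_force: [0.4, -0.7, -1.8]
width: 27.5
```

```bash
python3 - <<'E'
from h import *
s=manip.sense();print(s['tool_pos'],s['contact_force'],go([517.8,324.1,86],-14.9,0,s))
E
```

```text
[517.2867466  324.02055071 145.95710009] [ 0.36433259 -0.72847276 -1.81369505] (array([-0.02, -0.02, -0.02]), array([ 0.2, 60. , -0.5]), array([ 0.2, 60. , -0.5]))
```

Emit:
play_rows(
  motion=[
    [[0, 0, 0], [0, 5, -0.4], 255],
    [[0, 0, 0], [0, 10, 0], 255],
    [[0, 0, 0], [0, 10, 0], 255],
    [[0, 0, 0], [0, 10, 0], 255],
    [[0, 0, 0], [0, 10, 0], 255],
    [[0, 0, 0], [0, 8, 0], 255],
    [[0, 0, 0], [0, 5, 0], 255],
    [[0, 0, 0], [0, 2, 0], 255],
  ],
)

```text
t: 27.75
tool_pos: [517.4, 323.8, 85.3]
orientation: [-0.561, -0.43, 0.431, 0.561]
contact_force: [-0.8, 0.5, -3.7]
width: 27.7
```

Emit:
play_rows(
  motion=[
    [[0, 0, 0], [0, 0, 0], 255],
    [[0, 0, 0], [0, 2, 0], 255],
    [[0, 0, 0], [0, 2, 0], 255],
    [[0, 0, 0], [0, 2, 0], 255],
    [[0, 0, 0], [0, 2, 0], 255],
    [[0, 0, 0], [0, 1, 0], 255],
    [[0, 0, 0], [0, 0, 0], 255],
    [[0, 0, 0], [0, 0, 0], 255],
  ],
)

```text
t: 28.55
tool_pos: [517.8, 324.0, 77.2]
orientation: [-0.561, -0.431, 0.431, 0.561]
contact_force: [-0.5, -0.2, -3.0]
width: 27.6
```

```bash
python3 - <<'E'
from h import *
s=manip.sense();print(s['tool_pos'],s['contact_force'],s['wrist_torque'],go([517.8,324.1,76.5],-14.9,0,s))
E
```

```text
[517.77478336 323.9562662   77.23186738] [-0.4546381  -0.15357742 -3.00724529] [-0.03229876 -0.06000985 -0.06698397] (array([-0.  , -0.02, -0.  ]), array([0.1, 0.7, 0. ]), array([0.1, 0.7, 0. ]))
```

Emit:
play_rows(
  motion=[
    [[0, 0, 0], [0, 0.5, 0], 255],
    [[0, 0, 0], [0, 0, 0], 255],
    [[0, 0, 0], [0, 0.3, 0], 255],
    [[0, 0, 0], [0, 0, 0], 255],
    [[0, 0, 0], [0, 0, 0], 255],
    [[0, 0, 0], [0, 0, 0], 255],
    [[0, 0, 0], [0, 0, 0], 255],
    [[0, 0, 0], [0, 0, 0], 255],
  ],
)

```text
t: 29.35
tool_pos: [517.9, 324.0, 76.5]
orientation: [0.561, 0.431, -0.431, -0.561]
contact_force: [0.4, -0.2, -2.4]
width: 27.9
```

```bash
python3 - <<'E'
from h import *
s=manip.sense();print(s['tool_pos'],s['contact_force'],s['wrist_torque'])
E
```

```text
[517.86494268 323.97630036  76.54443333] [ 0.43756622 -0.20239136 -2.44216672] [ 0.00351933 -0.013014    0.01721713]
```

Emit:
play_rows(
  motion=[
    [[0, 0, 0], [0, 0.5, 0], 255],
    [[0, 0, 0], [0, 0, 0], 255],
    [[0, 0, 0], [0, 0.4, 0], 255],
    [[0, 0, 0], [0, 0, 0], 255],
    [[0, 0, 0], [0, 0, 0], 255],
    [[0, 0, 0], [0, 0, 0], 255],
    [[0, 0, 0], [0, 0, 0], 255],
    [[0, 0, 0], [0, 0, 0], 255],
  ],
)

```text
t: 30.15
tool_pos: [517.9, 324.0, 76.5]
orientation: [0.561, 0.431, -0.431, -0.561]
contact_force: [-2.7, -2.6, 6.2]
width: 28.0
```

```bash
python3 - <<'E'
from h import *
s=manip.sense();print(s['tool_pos'],s['contact_force'],s['wrist_torque'])
E
```

```text
[517.90187297 324.01004322  76.54760482] [-2.65189436 -2.63442792  6.16585341] [-0.27368598  0.61099658 -0.0163857 ]
```

Emit:
play_rows(
  motion=[
    [[0, 0, 0], [0, -0.7, 0], 255],
    [[0, 0, 0], [0, 0, 0], 255],
    [[0, 0, 0], [0, 0, 0], 160],
    [[0, 0, 0], [0, 0, 0], 120],
    [[0, 0, 0], [0, 0, 0], 60],
    [[0, 0, 0], [0, 0, 0], 0],
    [[0, 0, 0], [0, 0, 0], 0],
    [[0, 0, 0], [0, 0, 0], 0],
  ],
)

```text
t: 30.95
tool_pos: [517.8, 324.0, 76.2]
orientation: [-0.561, -0.431, 0.431, 0.561]
contact_force: [0.4, 0.7, 0.5]
width: 64.4
```

Emit:
play_rows(
  motion=[
    [[0, 0, 0], [0, 0, 0], 0],
    [[0, 0, 0], [0, -3, 0], 0],
    [[0, 0, 0], [0, -10, 0], 0],
    [[0, 0, 0], [0, -20, 0], 0],
    [[0, 0, 0], [0, -25, 0], 0],
    [[0, 0, 0], [0, -30, 0], 0],
    [[0, 0, 0], [0, -30, 0], 0],
    [[0, 0, 0], [0, -20, 0], 0],
  ],
)

```text
t: 31.75
tool_pos: [518.8, 324.4, 218.1]
orientation: [0.561, 0.432, -0.429, -0.56]
contact_force: [-0.4, -0.0, -0.5]
width: 87.0
```

Emit:
play_rows(
  motion=[
    [[0, 0, 0], [0, 0, 10], 0],
    [[0, 0, 0], [0, 0, 20], 0],
    [[0, 0, 0], [0, 0, 30], 0],
    [[0, 0, 0], [0, 0, 30], 0],
    [[0, 0, 0], [0, 0, 20], 0],
    [[0, 0, 0], [0, 0, 0], 0],
    [[0, 0, 0], [0, 0, 0], 0],
    [[0, 0, 0], [0, 0, 0], 0],
  ],
)

```text
t: 32.55
tool_pos: [412.2, 352.1, 214.2]
orientation: [0.561, 0.431, -0.431, -0.561]
contact_force: [1.2, -0.2, -0.1]
width: 86.7
```

```bash
python3 - <<'E'
from h import *
print(manip.sense()['width'])
for n,st,cr in [("top",(155,215,200,255),(245,200,360,260)),("scene",(355,240,420,315),(235,150,310,255))]:
    p,d=manip.capture(n);cv2.imwrite(f"pics/{n}9.png",p[:,:,::-1]);W=cloud(n,d);hsv=cv2.cvtColor(p,cv2.COLOR_RGB2HSV);W[d<=0]=np.nan
    a,b,c,e=st;w=W[b:e,a:c];q=hsv[b:e,a:c]
    try:
        m=(w[...,2]>58)&(w[...,2]<84);rect(w[m],n+" stand");rect(w[m&(q[...,1]<70)],n+" steel");rect(w[(w[...,2]>122)&(w[...,2]<140)],n+" top")
    except Exception as x: print(x)
    a,b,c,e=cr;w=W[b:e,a:c];q=hsv[b:e,a:c];m=(w[...,2]>88)&(w[...,2]<125)&(q[...,2]>165)
    P=w[m];u=np.array([np.sin(np.radians(17.6)),np.cos(np.radians(17.6))]);s=(P[:,:2]-[545,-43])@u
    print([(i,np.median(P[abs(s-i)<12,2]).round(1)) for i in (-87,-52,-17,17,52,87)])
E
```

```text
86.71127294295312
top stand 600 c [517.4 324.4] size [80.3 78.4] ang -14.6 zmed 70.0 mean [514.1 321.1]
top steel 336 c [519.2 325.9] size [67.7 64.5] ang -16.3 zmed 73.0 mean [515.2 320.9]
top top 106 c [517.9 324.1] size [28.7 27.6] ang -14.4 zmed 129.2 mean [517.6 323.1]
[(-87, np.float64(104.0)), (-52, np.float64(102.3)), (-17, np.float64(101.5)), (17, np.float64(100.1)), (52, np.float64(98.3)), (87, np.float64(97.5))]
scene stand 1071 c [518.2 325.1] size [80.4 79.5] ang -15.3 zmed 71.3 mean [531.6 333.9]
scene steel 568 c [516. 321.] size [70.8 68.5] ang -15.0 zmed 74.9 mean [528.4 330.2]
scene top 206 c [518.8 325.1] size [29.3 29.9] ang -15.4 zmed 130.4 mean [521.9 325.9]
[(-87, np.float64(104.6)), (-52, np.float64(104.1)), (-17, np.float64(102.5)), (17, np.float64(101.4)), (52, np.float64(100.4)), (87, np.float64(98.9))]
```

View pics/scene9.png

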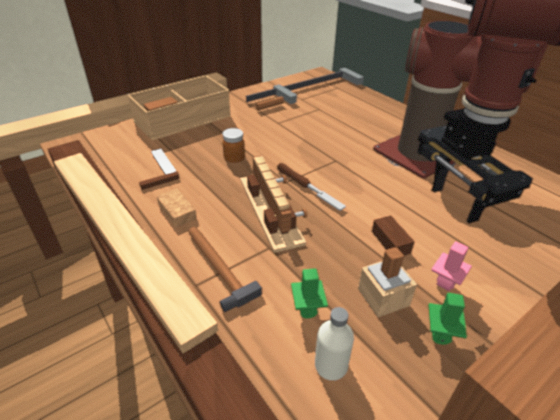

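View pics/top9.png

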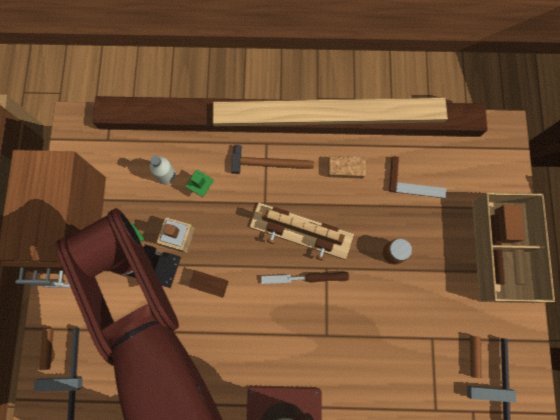

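The scene view shows the roller upright in its stand at about (390,272) and the gripper clear of it at (470,170). In the top view the strip lies level along (262,213)–(345,240), and everything else is where it was.

```bash
python3 -c "
from plant import manip
print(manip.sense()['contact_force'],manip.sign_off())"
```

```text
the job is handed in; nothing more can be done
[ 0.40765242 -0.20094242 -0.87216443] None
```

I rolled the whole strip twice with the hand roller, there and back. Then I put the roller back in its stand, let go and handed the job in at about 33 s of the 72 s allowed.

- **Pressure:** I found the strip's height by touch at its +y end. From there I rolled with a vertical force of about 17–23 N, read at the end of each move. The readings stayed well under the 36 N dent limit, but the force within a move was not measured.
- **Strip:** On the return pass the roller's height followed one straight line along the strip, sloping about 0.033. Afterwards all three cameras showed a steady slope over the six lengths, from about 104 mm at the -y end to 98 mm at the +y end, with no length standing proud. The cameras differ by up to 2 mm in absolute height, which is within their calibration. How far each length stands proud could not be read directly.
- **Roller:** It stands upright on the stand's rim, with the handle top at about 130 mm and within 1 mm of its first position. The gripper is open and clear of it, and the force on the tool reads near zero.
- **Bystanders:** The jar, hammer, chisel and the rest, and the look-alikes I could see, appear unmoved in the before and after pictures. The arm partly hid one green look-alike in the last top view, but the scene view shows it in place.

No check failed.

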